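# Latch the safety hook onto the pull tester's pin

### The arm

A 6-joint arm with a two-finger parallel gripper is mounted at the origin on the work surface. World frame = base frame: x ahead of the robot, y to its left, z up, the work surface at z = 0. Lengths are in mm, angles in rad, forces in N, time in s.
With the tool pointing down it reaches from about 350 to 950 mm from the base axis. Payload 17.4 kg.
Tool frame: the origin (TCP) lies between the finger pads; the fingertips stand 25 mm ahead of it and the grasp point (between the pads) lies 6 mm ahead of it; z points along the fingers, y is the line along which they close (so a half turn about z gives the same grasp; the last joint's range is limited). The gripper opens to 93 mm and grips with 3 to 60 N. Pads are 15 mm wide; open, the fingers measure 128 mm over their backs; the gripper's body (75 mm by 188 mm) begins 65 mm behind the grasp point.
Start: joints at [-1.295, 0.116, 1.442, -0, 1.584, -0.038], TCP at [208.347, -642.047, 243.646] pointing down, gripper open.
Joint ranges: [-2.83, 2.83], [-0.83, 2.19], [0.07, 2.5], [-1.14, 4.28], [0.01, 3], [-2.97, 2.97]. Speed limits (rad/s): [1.89, 1.89, 2.22, 3.14, 3.14, 3.14].

### API

Orientations are given as a rotation vector (axis times angle).
In Python, from station import r gives the robot as it stands.
- The arm moves only by the shell command python3 -m inch 'ROWS' [OPENING] [FORCE]. ROWS is JSON, a list that holds one entry, the list of rows, each a list of 4 numbers: the shift along the tool's x, y, z in mm, then the turn about the tool's z in degrees. In form: [[[tx, ty, tz, twist], ...]]. A call has 1 to 10 rows; each row is the pose to reach, as a shift and turn from the pose commanded when the call began, along the tool's axes at that moment; what a row does not reach only later rows make up. A row lasts 1/12 s, in which the tool goes at most 41.7 mm and 7.16 degrees, less where a joint would pass 70% of its speed; a pose out of reach is approached as far as the arm can. A call with a gripper value outside its range is refused whole. OPENING is the opening, from 0 (shut) to 1 (fully open), set as the call begins (- or left out, the last holds). The fingers move at their own pace and stop on an object; FORCE is the grip in N (left out, the last holds). Time passes only in rows, so rows that repeat a pose let the fingers close. It gives the time, the measured TCP pose, the force, the opening and the grip force at its end, in the units of the state.
- r.observe(): the state, without advancing time (a new reading comes with each control period).
- r.read_camera(name): name is "scene" or "side" or "wrist"; returns a dict with "frame" (384x512x3 uint8, red, green, blue), "K" (3x3 intrinsics, pixels), "k1" (the pictures are not rectified: a ray, as slopes to the right and down, at radius r is drawn at 1 + k1 r^2 times it, then the intrinsics apply), "origin" and "orientation" of the camera in the world. Camera axes: x right, y down, z forward; pixel columns grow to the right and rows downward; lengths in mm; the calibration is good to about 2 mm. A picture is of the moment at which its call begins. There is no depth.
- r.finish_job(): hands the job in; it is judged then, once.
The state is a dict: "t": time; "joints": joint angles; "qd": joint speeds; "joint_efforts": joint torques, N m; "ee_pos": TCP position; "eef_rot": TCP orientation; "wrist_force": force on the tool from outside, world axes, zero at the start; "wrist_torque": the same for the moment, N m; "width": finger opening in mm; "gripper_force": force on a finger pad.
Only numpy, scipy, OpenCV 4.12 (cv2) and the standard library are available. Lean on these libraries where they do the work, as an engineer would, in place of code of your own. Each camera call takes 0.05 s, during which the arm holds its last target. There are 200 camera calls.

### The job

Get the pull tester ready: pick up the safety hook (the forked one with the sprung latch, not the plain open hook) and push its mouth along the test bed onto the headed pin until the latch has swung in past the pin and snapped shut behind it. Leave the hook lying flat on the bed, roughly in line with it, and leave the plain hook where it lies.

Things in the scene. Friction and masses are not known exactly. Their poses are not given: they have to be found in the camera images.
- safety_hook: Loose aluminium fork hook, 0.5 kg. Origin: underside, mid-shank; x from shank to mouth, z up. Shank to grip: 24 mm wide, 28 high, x -45 to 36; eye ring behind to x -87. Fork 20 high, 56 wide: slot 30 wide with bottom at x 60 (pin axis at x 68 when home), hinged latch across it at x 114. From x 118 prongs flare to a mouth 60 wide (84 outside) at x 144. Balance x 32.
- latch (a joint): Safety hook's latch, a dark bar 32 x 6 mm, hinged on the left prong (hook's x 114, y 19 mm). Rad: 0 = shut, straight across the slot; swings only inwards, to 1.5, along the prong. A spring (1 N at its tip, 3 N open) shuts it. The pin pushes it aside with 5 N or so; it shuts for sure once the pin is within 5 mm of the slot's bottom.
- test_bed: Fixed dark steel slab 12 mm thick, 110 wide, with upright pin. Origin: table level, on the pin's axis; x along the bed away from the robot, z up. Slab x -160 to 95, bare on the robot's side. Pin 16 mm thick; head 36 mm wide, 50 to 58 mm above the table (38 mm of bare pin under it; the hook cannot drop over it). Blue load cell block with dial, 66 mm high, x 95 to 145.
- plain_hook: Loose J-shaped open hook of round 18 mm bar, no latch, about 180 mm long, eye ring at the rear. Not wanted. Origin: underside, in its shank; x points from eye to bend. It lies on the other side of the bed from the safety hook; which hook lies on which side changes.
There are look-alikes about, which are no part of the job. What is shaped like the safety_hook but blue is not meant.

How it is judged:
By the outcome, as a careful person would: the job done as asked, in the order asked, and still so for the second after the job is handed in, with the robot touching nothing.
It also fails if it takes over 42 s, if anything falls off the work surface, if the arm or the gripper's body presses on something with over 40 N, if the wrist force passes 120 N, or if a joint passes its speed limit or range.

## Working session

There is one attempt and no reset: what is moved stays moved. The work goes in short steps, Python scripts to look and compute and a shell command to move; the robot and the scene stay as the last step left them, time stands still between calls to the robot, and variables do not carry over. Pictures are saved under pics/ and viewed, at most 10 in all, crops included, and the job is handed in when it is done.

```bash
mkdir -p pics
cat > h.py <<'E'
import numpy as np, cv2
from scipy.spatial.transform import Rotation as R
from station import r
def cam(n,f=None):
    c=r.read_camera(n)
    if f: cv2.imwrite(f,c["frame"][:,:,::-1])
    return c
def Rm(o):
    o=np.array(o,float)
    return o if o.shape==(3,3) else R.from_rotvec(o).as_matrix() if o.size==3 else R.from_quat(o).as_matrix()
def px2w(c,uv,z):
    K=np.array(c["K"],float)
    p=cv2.undistortPoints(np.array([[uv]],float),K,np.array([c["k1"],0,0,0.]),None)[0,0] 
    d=Rm(c["orientation"])@np.array([p[0],p[1],1]); o=np.array(c["origin"],float)
    return (o+d*(z-o[2])/d[2]).round(1)
def w2px(c,X):
    M=Rm(c["orientation"]).T
    return cv2.projectPoints(np.array(X,float).reshape(-1,1,3),cv2.Rodrigues(M)[0],-M@np.array(c["origin"],float),np.array(c["K"],float),np.array([c["k1"],0,0,0.]))[0][:,0]
E
python3 - <<'E'
from h import *
import pickle
cs={}
for n in("scene","side"):
    cs[n]=cam(n)
a=np.hstack([cs[n]["frame"] for n in cs])
for n in cs: cv2.imwrite(f"pics/{n}0.png",cv2.resize(cs[n]["frame"],(800,600),interpolation=cv2.INTER_CUBIC)[:,:,::-1]); print(n,cs[n]["origin"],cs[n]["orientation"],cs[n]["k1"])
pickle.dump(cs,open("c0.pkl","wb"))
o=r.observe();print(o)
E
```

```text
scene [1036.84357112   -9.23390146  848.0928134 ] [-1.95170623 -1.79379858  0.55201793] -0.06791101649569589
side [  6.77807797 814.02501696 733.83989911] [-0.66008747  2.53881228 -1.25885334] -0.13098753875528388
{'t': 0.1, 'joints': array([-1.29479932e+00,  1.16412489e-01,  1.44219012e+00, -1.16638734e-05,
        1.58395466e+00, -3.77793224e-02]), 'qd': array([ 0.00015536, -0.00133326, -0.00215759, -0.00129574,  0.00012796,
        0.00027038]), 'joint_efforts': array([ 2.78141932e-03, -7.22897029e+01, -6.23867154e+01,  7.82617391e-02,
        2.27415824e-02, -9.99035205e-05]), 'ee_pos': array([ 208.30271459, -641.90256032,  243.0013755 ]), 'eef_rot': array([-3.10206386e+00, -4.90709586e-01,  1.98179178e-04]), 'wrist_force': array([-0.41763258, -0.04510864,  0.09478154]), 'wrist_torque': array([ 0.00020998, -0.04006054, -0.01948949]), 'gripper_force': 0.0, 'width': 93.00194159467549}
```

View pics/scene0.png

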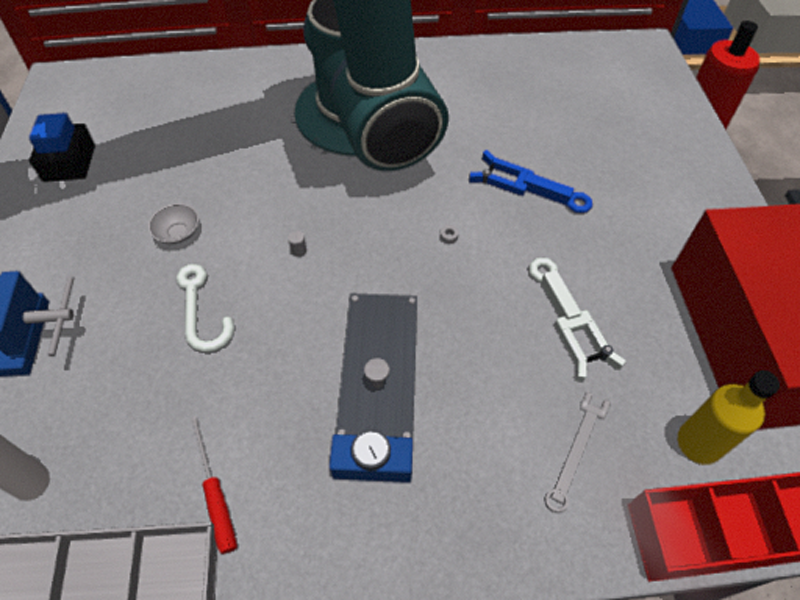

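View pics/side0.png

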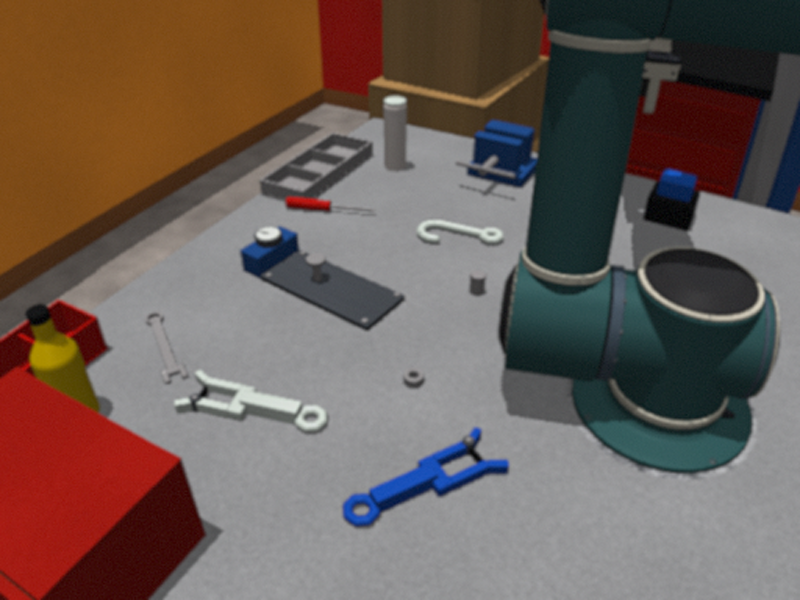

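Scene view (800x600): candidates are the white forked hook with a dark latch at (575,318), the blue fork look-alike at (530,182), the plain white J-hook at (205,305) and the spanner at (578,450). I choose the white fork. The bed runs from (383,296) to the blue cell at (370,457), with the pin head at (376,370). Next, an enlarged crop to check the choice and measure.

Run:
```python
import pickle,cv2
cs=pickle.load(open("c0.pkl","rb"))
f=cs["scene"]["frame"][:,:,::-1]
# orig crop x 205..410, y 160..315
cv2.imwrite("pics/crop1.png",cv2.resize(f[160:310,205:405],None,fx=4,fy=4,interpolation=cv2.INTER_CUBIC))
```

```text
(no output)
```

View pics/crop1.png

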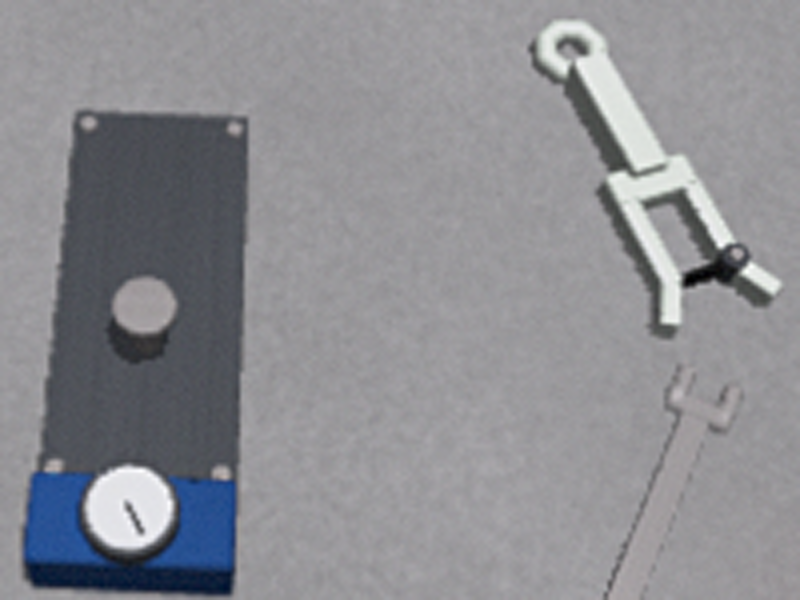

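Confirmed: white fork with a dark latch, hinge ball at (735,255), shank top from (588,60) to (650,167), slot bottom (666,197). Bed rear corners are at (78,113) and (247,118), pin head centre at (144,305). Now I'll fit the poses.

Run:
```python
from h import *
import pickle
from scipy.optimize import least_squares
cs=pickle.load(open("c0.pkl","rb")); c=cs["scene"]
o=lambda u,v:((u+.5)/4-.5+205,(v+.5)/4-.5+160)
def fit(loc,pix,g):
    loc=np.array(loc,float);pix=np.array([o(*p) for p in pix])
    def W(p):
        cc,s=np.cos(p[2]),np.sin(p[2])
        return np.c_[p[0]+cc*loc[:,0]-s*loc[:,1],p[1]+s*loc[:,0]+cc*loc[:,1],loc[:,2]]
    f=lambda p:(w2px(c,W(p))-pix).ravel()
    s=least_squares(f,g,x_scale=[100,100,1]); print(s.x.round(3)); print(f(s.x).reshape(-1,2).round(1).tolist()); return s.x
# slot bottom corners, shank front-top corners, hinge, mouth tip corners
g=px2w(c,o(620,115),28)
h=fit([[60,-15,20],[60,15,20],[36,-12,28],[36,12,28],[114,19,22],[144,-30,20],[144,-42,20],[144,42,20],[144,30,20]],
 [(645,207),(688,190),(634,175),(667,162),(735,253),(680,318),(657,324),(780,285),(768,294)],[g[0],g[1],0.3])
b=fit([[-160,-55,12],[-160,55,12],[0,0,58],[95,-55,66],[95,55,66]],[(77,113),(248,118),(144,305),(34,473),(237,480)],[600,0,0])
for y in (0,-45,36,32): print(y,[round(h[0]+np.cos(h[2])*y,1),round(h[1]+np.sin(h[2])*y,1)])
# cross-check with side cam
for n,X in(("hook o",[h[0],h[1],28]),("pinhead",[b[0],b[1],58])): print(n,w2px(cs["side"],[X])*800/512)
```

```text
[5.03174e+02 3.02207e+02 2.09000e-01]
[[-1.2, -1.7], [-0.9, -0.6], [-0.8, -3.8], [-0.3, -2.9], [-0.8, 1.4], [-0.1, 1.9], [0.9, 1.7], [2.3, 2.0], [0.8, 1.1]]
[ 6.34492e+02 -4.95900e+00 -1.22000e-01]
[[-0.5, 0.8], [0.2, 0.9], [0.4, 1.9], [-1.3, -1.6], [1.1, -1.4]]
0 [np.float64(503.2), np.float64(302.2)]
-45 [np.float64(459.2), np.float64(292.9)]
36 [np.float64(538.4), np.float64(309.7)]
32 [np.float64(534.5), np.float64(308.8)]
hook o [[269.01670535 400.68213133]]
pinhead [[312.96692674 256.28474298]]
```

```bash
cat >> h.py <<'E'
def shift(tgt,yaw=None,ref=None):
    """world TCP target (xyz), tool-x yaw rad -> tool shift mm + twist deg"""
    o=r.observe(); p=np.array(o["ee_pos"]); M=R.from_rotvec(o["eef_rot"]).as_matrix()
    cur=np.arctan2(M[1,0],M[0,0])
    s=M.T@(np.array(tgt)-p)
    tw=None if yaw is None else np.degrees((cur-yaw+np.pi)%(2*np.pi)-np.pi)
    return s.round(1).tolist(),tw if tw is None else round(tw,2),o["t"]
E
python3 - <<'E'
from h import *
print(shift([470,-100,243]),shift([500,290,243],0.209))
E
```

```text
([416.2, -434.7, 0.4], None, 0.1) ([565.1, -796.4, 0.8], np.float64(6.0), 0.1)
```

```bash
python3 -m inch '[[[20,-21,0,0],[45,-47,0,0],[71,-74,0,0],[98,-102,0,0],[125,-130,0,0],[152,-159,0,0],[180,-188,0,0],[207,-216,0,0],[235,-245,0,0],[262,-274,0,0]]]'
python3 -m inch '[[[27,-28,0,0],[54,-56,0,0],[81,-84,0,0],[108,-112,0,0],[135,-140,0,0],[154,-161,0,0],[166,-187,0,0],[177,-217,0,0],[188,-247,0,1],[199,-277,0,2]]]'
python3 -m inch '[[[11,-30,0,1],[22,-60,0,2],[33,-90,0,3],[44,-120,0,4],[55,-150,0,4],[66,-180,0,4],[77,-210,0,4],[88,-230,0,4],[97,-240,0,4],[97,-240,0,4]]]'
python3 - <<'E'
from h import *
c=cam("wrist","pics/w1.png");import pickle;pickle.dump(c,open("w1.pkl","wb"))
o=r.observe();print(o["ee_pos"],o["t"],c["origin"],shift([522.7,306.4,243],.209))
cv2.imwrite("pics/w1.png",cv2.resize(c["frame"],(800,600),interpolation=cv2.INTER_CUBIC)[:,:,::-1])
E
```

```text
t: 0.93
ee_pos: [373.2, -298.7, 243.5]
eef_rot: [-3.103, -0.49, -0.0]
wrist_force: [0.6, -0.4, -0.1]
width: 93.0
gripper_force: 0.0
t: 1.77
ee_pos: [476.4, 25.9, 243.5]
eef_rot: [-3.111, -0.435, 0.0]
wrist_force: [0.8, 0.1, -0.8]
width: 92.7
gripper_force: 0.0
t: 2.6
ee_pos: [504.3, 283.3, 242.9]
eef_rot: [3.124, 0.331, -0.002]
wrist_force: [0.7, 0.2, -0.0]
width: 93.1
gripper_force: 0.0
[504.08568591 281.98617744 242.99911297] 2.65 [579.85347531 298.36849483 384.26866978] ([23.3, -20.0, -0.0], np.float64(0.07), 2.65)
```

View pics/w1.png

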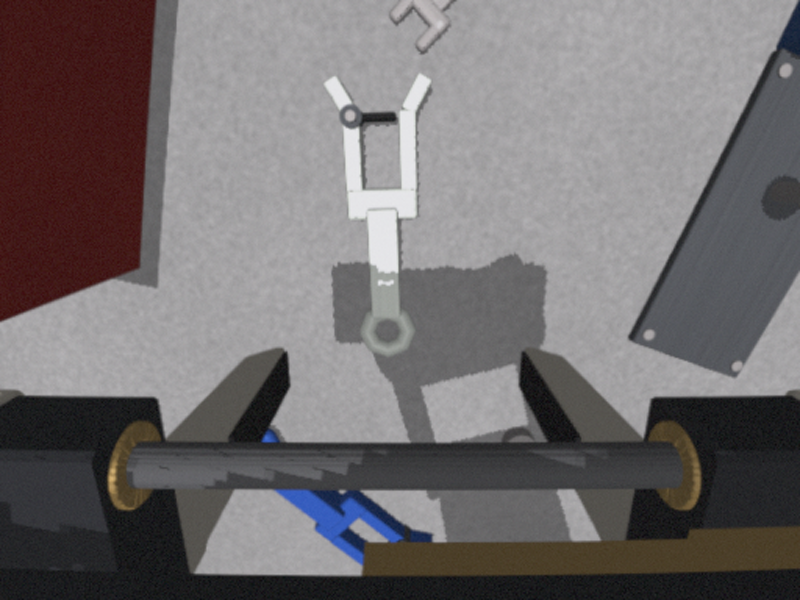

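The wrist view shows the hook squarely: hinge (350,117), slot bottom (361..401,190), shank front (368..398,209), ring centre (388,330). Bed rear corners at (631,339) and (735,377).

```bash
cat >> h.py <<'E'
from scipy.optimize import least_squares
def fitpose(views,g):
    """views: (cam, local pts, pixels orig)"""
    def f(p):
        cc,s=np.cos(p[2]),np.sin(p[2]);out=[]
        for c,loc,pix in views:
            loc=np.array(loc,float)
            X=np.c_[p[0]+cc*loc[:,0]-s*loc[:,1],p[1]+s*loc[:,0]+cc*loc[:,1],loc[:,2]]
            out.append((w2px(c,X)-np.array(pix)).ravel())
        return np.concatenate(out)
    s=least_squares(f,g,x_scale=[100,100,1]); print(s.x.round(3),f(s.x).reshape(-1,2).round(1).tolist()); return s.x
full=lambda L:[((u+.5)*.64-.5,(v+.5)*.64-.5) for u,v in L]
E
python3 - <<'E'
from h import *
import pickle
c=pickle.load(open("w1.pkl","rb"));s=pickle.load(open("c0.pkl","rb"))["scene"]
h=fitpose([(c,[[60,15,20],[60,-15,20],[114,19,20],[144,42,20],[144,-42,20]],full([(361,190),(401,190),(350,117),(324,82),(431,79)]))],[503,302,.2])
h=fitpose([(c,[[60,15,20],[60,-15,20],[114,19,20],[36,12,28],[36,-12,28],[-66,0,10]],full([(361,190),(401,190),(350,117),(368,209),(398,209),(388,331)]))],[503,302,.2])
b=fitpose([(c,[[-160,55,12],[-160,-55,12]],full([(631,339),(735,377)]))],[634,-5,-.12])
for z in(12,58):print(px2w(c,full([(782,197)])[0],z))
print([px2w(c,p,12) for p in full([(631,339),(735,377),(785,50),(787,70)])])
E
```

```text
[4.99332e+02 2.99027e+02 2.29000e-01] [[0.2, 1.8], [-1.1, 1.3], [1.9, 2.0], [-2.5, -2.5], [1.5, -2.1]]
[5.05549e+02 2.98286e+02 2.57000e-01] [[0.4, -2.8], [-0.8, -3.9], [0.8, -2.7], [-0.9, 5.3], [-0.5, 4.4], [1.1, 0.0]]
[ 6.30483e+02 -7.05300e+00 -1.40000e-01] [[0.1, 0.1], [-0.1, -0.1]]
[625.  -11.7  12. ]
[619.4  26.6  58. ]
[array([479.7,  69.9,  12. ]), array([464.3, -39.5,  12. ]), array([728.4,  32.4,  12. ]), array([715.6,  25. ,  12. ])]
```

Run:
```python
from h import *
import pickle
c=pickle.load(open("w1.pkl","rb"))
P=[px2w(c,p,z) for p,z in zip(full([(377.5,80.5),(381,190),(383,209),(387.5,331),(350,117),(382,217)]),(20,20,28,10,20,20))]
print(P)
for i,j in((0,1),(1,3),(0,3),(1,2)): d=P[i]-P[j];print(np.hypot(*d[:2]).round(1),np.arctan2(d[1],d[0]).round(3))
print(shift([516,301.5,100],.235))
```

```text
[array([637.2, 330.6,  20. ]), array([559.7, 312.4,  20. ]), array([546.3, 307.8,  28. ]), array([441.3, 283.5,  10. ]), array([607.8, 346. ,  20. ]), array([539.2, 307.5,  20. ])]
79.6 0.231
121.9 0.239
201.5 0.236
14.2 0.331
([15.9, -16.7, 143.0], np.float64(-1.42), 2.65)
```

```bash
python3 -m inch '[[[8,-9,10,-1],[16,-17,30,-1.4],[16,-17,60,-1.4],[16,-17,90,-1.4],[16,-17,120,-1.4],[16,-17,145,-1.4],[16,-17,145,-1.4]]]'
python3 - <<'E'
from h import *
print(shift([516,302,29],.235))
c=cam("wrist");cv2.imwrite("pics/w2.png",cv2.resize(c["frame"],(800,600),interpolation=cv2.INTER_CUBIC)[:,:,::-1])
E
```

```text
t: 3.23
ee_pos: [514.3, 299.1, 93.5]
eef_rot: [3.118, 0.364, -0.01]
wrist_force: [-0.0, -1.5, -1.9]
width: 93.2
gripper_force: 0.0
([2.8, -2.5, 64.5], np.float64(-0.16), 3.2333)
```

View pics/w2.png

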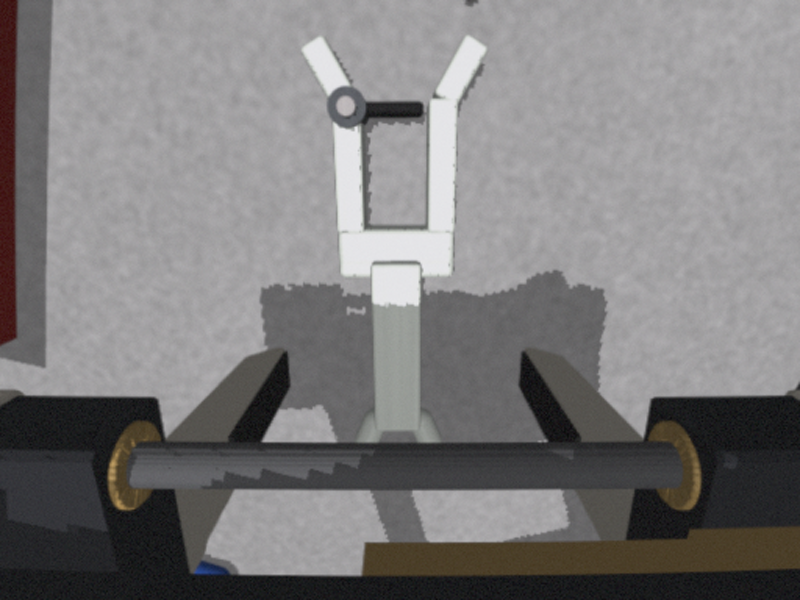

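The hook's shank runs straight up the picture at column 397, between the fingers (287..521), so it is well aligned. Descend and grip.

```bash
python3 -m inch '[[[1,-1,20,0],[2,-2,40,0],[2,-2,55,0],[2,-2,64,0],[2,-2,64,0]]]'
python3 -m inch '[[[0,0,0,0],[0,0,0,0],[0,0,0,0],[0,0,0,0],[0,0,0,0],[0,0,0,0],[0,0,0,0],[0,0,0,0]]]' 0 45
```

```text
t: 3.7
ee_pos: [517.6, 303.5, 34.7]
eef_rot: [3.12, 0.365, -0.001]
wrist_force: [0.3, 0.1, 0.4]
width: 93.1
gripper_force: 0.0
t: 4.37
ee_pos: [517.5, 304.1, 34.7]
eef_rot: [3.12, 0.366, -0.0]
wrist_force: [-0.1, 0.7, -1.4]
width: 44.3
gripper_force: 0.0
```

```bash
python3 -m inch '[[[0,0,3,0],[0,0,6,0],[0,0,6,0],[0,0,6,0]]]' 0.5
python3 -m inch '[[[0,0,0,0],[0,0,0,0],[0,0,0,0],[0,0,0,0],[0,0,0,0],[0,0,0,0],[0,0,0,0],[0,0,0,0]]]' 0 45
```

```text
t: 4.7
ee_pos: [517.4, 304.0, 28.3]
eef_rot: [3.12, 0.366, -0.001]
wrist_force: [-0.6, 0.8, -0.1]
width: 46.5
gripper_force: 0.0
t: 5.37
ee_pos: [517.6, 304.1, 28.7]
eef_rot: [3.12, 0.366, 0.0]
wrist_force: [-0.1, -0.8, 0.7]
width: 23.5
gripper_force: 45.0
```

```bash
python3 -m inch '[[[0,0,-10,0],[0,0,-30,0],[0,0,-55,0],[0,0,-65,0],[0,0,-65,0]]]'
python3 - <<'E'
from h import *
o=r.observe();print(o["width"],o["wrist_force"],shift([454,17.3,90],-.13))
E
```

```text
t: 5.78
ee_pos: [518.5, 304.7, 96.5]
eef_rot: [-3.119, -0.366, -0.006]
wrist_force: [0.7, 0.1, -4.9]
width: 23.8
gripper_force: 45.0
23.782036537786894 [ 0.6931102   0.05840662 -4.90980726] ([-129.3, 264.7, 5.7], np.float64(20.83), 5.7833)
```

```bash
python3 -m inch '[[[-8,15,0,1],[-21,42,0,4],[-35,72,0,7],[-50,102,0,10],[-64,132,0,13],[-79,162,0,16],[-93,192,0,19],[-108,222,0,20.5],[-120,245,3,20.5],[-127,259,3,20.5]]]'
python3 -m inch '[[[-2,5,0,0],[-2,5,0,0],[-2,5,0,0]]]'
python3 - <<'E'
from h import *
import pickle
c=cam("wrist");pickle.dump(c,open("w3.pkl","wb"));cv2.imwrite("pics/w3.png",cv2.resize(c["frame"],(800,600),interpolation=cv2.INTER_CUBIC)[:,:,::-1])
print(shift([454,17.3,90],-.13),r.observe()["ee_pos"])
E
```

```text
t: 6.62
ee_pos: [452.4, 20.6, 88.9]
eef_rot: [3.135, -0.197, -0.003]
wrist_force: [-0.3, 0.8, -4.5]
width: 23.9
gripper_force: 45.0
t: 6.87
ee_pos: [451.2, 18.4, 90.1]
eef_rot: [-3.135, 0.196, 0.001]
wrist_force: [-0.4, -0.3, -4.3]
width: 23.6
gripper_force: 45.0
([2.8, 1.1, 0.2], np.float64(0.35), 6.9167) [451.34677269  18.73491085  90.24133603]
```

View pics/w3.png

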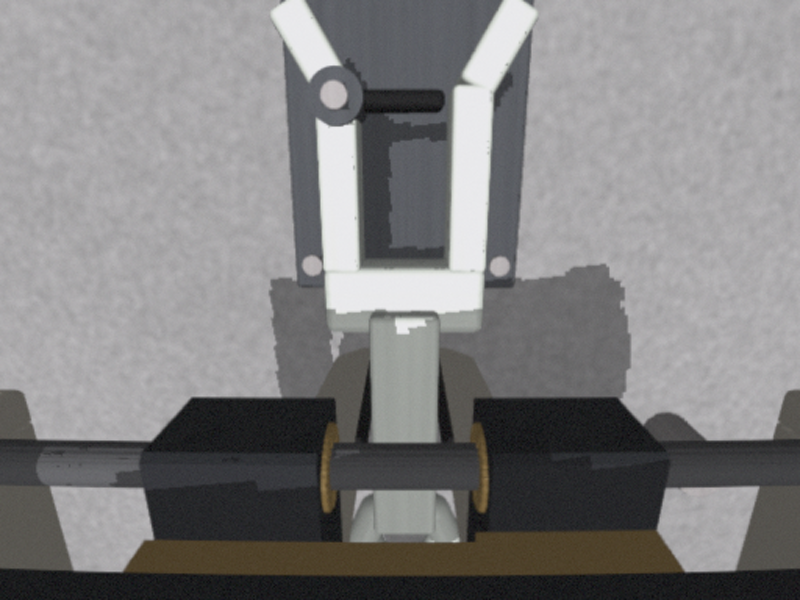

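The wrist view shows the hook held straight, over the bed's centreline: bed rear corners (298,286) and (514,286), side edges meet the top of the frame at about columns 284 and 534, slot bottom mid (404,265). The pin is still out of view ahead.

Run:
```python
from h import *
import pickle
c=pickle.load(open("w3.pkl","rb"))
b=[px2w(c,p,12) for p in full([(298,286),(514,286),(285,30),(532,30)])]
m0=(b[0]+b[1])/2;m1=(b[2]+b[3])/2;d=m1-m0;a=np.arctan2(d[1],d[0]);print(b,m0,m1,"yaw",a)
for y in (a,-.13): print("pin",m0[:2]+160*np.array([np.cos(y),np.sin(y)]))
h=[px2w(c,p,61+z) for p,z in zip(full([(404,265),(405,14),(333,94),(405,328)]),(20,20,20,20))]
print(h);d=h[1]-h[0];print("hook yaw",np.arctan2(d[1],d[0]), R.from_rotvec(r.observe()["eef_rot"]).as_matrix()[:2,0])
s=cam("scene");pickle.dump(s,open("s3.pkl","wb"))
cv2.imwrite("pics/s3.png",cv2.resize(s["frame"][160:310,190:390],None,fx=4,fy=4,interpolation=cv2.INTER_CUBIC)[:,:,::-1])
```

```text
[array([477.8,  67.6,  12. ]), array([464.3, -40.4,  12. ]), array([592.5,  51.9,  12. ]), array([579.1, -55.4,  12. ])] [471.05  13.6   12.  ] [585.8   -1.75  12.  ] yaw -0.13297962667960955
pin [629.63739701  -7.61408753]
pin [629.69990299  -7.14146282]
[array([496.3,  11.4,  81. ]), array([571.8,   1.7,  81. ]), array([552.6,  26.5,  81. ]), array([473.7,  13.9,  81. ])]
hook yaw -0.12777684855300925 [ 0.99232834 -0.12362939]
```

View pics/s3.png

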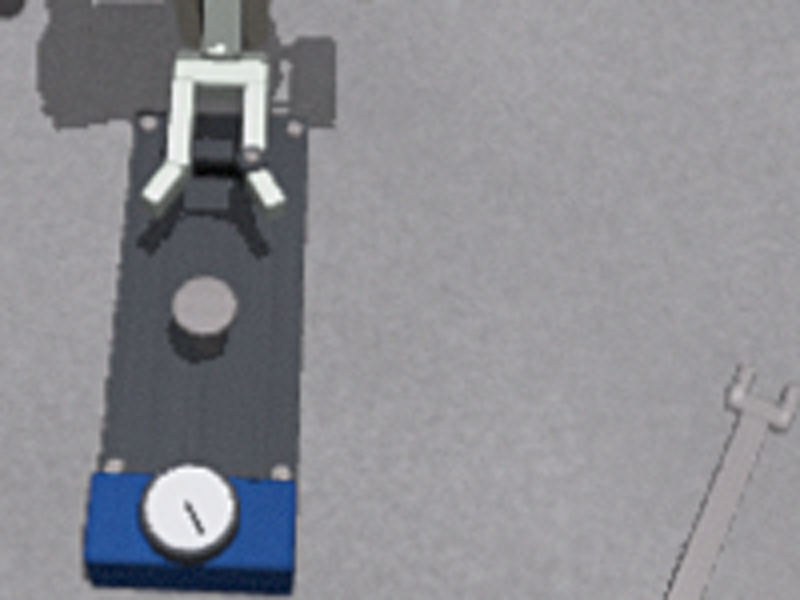

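Scene crop: hook mouth over the slab, short of the pin head at (205,306), and centred on it. Measured in one camera, the slot bottom is about 135 mm short of the pin axis and 1 mm to the left. Lower onto the bed.

```bash
python3 -m inch '[[[0,1,10,0.4],[0,1,25,0.4],[0,1,38,0.4],[0,1,44,0.4],[0,1,46,0.4],[0,1,46,0.4],[0,1,46,0.4]]]'
python3 -m inch '[[[0,0,1,0],[0,0,1,0],[0,0,2,0],[0,0,2,0]]]'
```

```text
t: 7.55
ee_pos: [451.5, 17.2, 45.1]
eef_rot: [-3.135, 0.206, -0.001]
wrist_force: [-1.2, -0.7, -4.6]
width: 23.6
gripper_force: 45.0
t: 7.88
ee_pos: [451.2, 17.1, 42.7]
eef_rot: [-3.135, 0.206, -0.0]
wrist_force: [-0.4, -1.0, -5.1]
width: 24.1
gripper_force: 45.0
```

```bash
python3 -m inch '[[[8,0,1,0],[18,0,1,0],[28,0,1,0],[38,0,1,0],[48,0,1,0],[56,0,1,0],[60,0,1,0],[60,0,1,0]]]'
python3 -m inch '[[[3,0,0,0],[6,0,0,0],[9,0,0,0],[12,0,0,0],[15,0,0,0],[18,0,0,0],[21,0,0,0],[24,0,0,0],[24,0,0,0]]]'
python3 - <<'E'
from h import *
c=cam("wrist");cv2.imwrite("pics/w4.png",cv2.resize(c["frame"],(800,600),interpolation=cv2.INTER_CUBIC)[:,:,::-1])
E
```

```text
t: 8.55
ee_pos: [511.4, 9.1, 41.5]
eef_rot: [3.135, -0.206, -0.001]
wrist_force: [-0.3, 0.1, -4.3]
width: 23.6
gripper_force: 45.0
t: 9.3
ee_pos: [534.8, 6.1, 41.5]
eef_rot: [-3.135, 0.206, 0.0]
wrist_force: [-1.3, 3.1, -6.5]
width: 23.6
gripper_force: 45.0
```

View pics/w4.png

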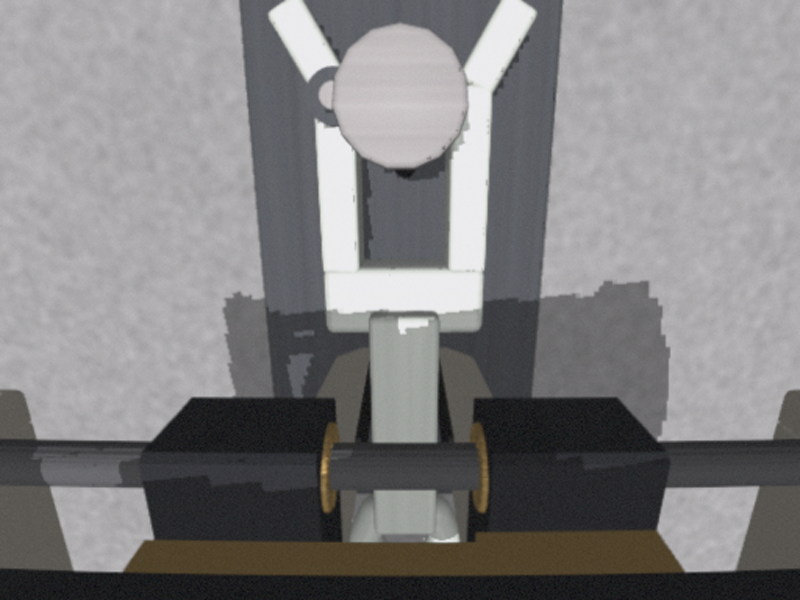

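Head centred in the slot at (400,97), and the latch tip shows swung inward at (405,172). Keep pushing.

```bash
python3 -m inch '[[[4,0,0,0],[8,0,0,0],[12,0,0,0],[16,0,0,0],[20,0,0,0],[24,0,0,0],[28,0,0,0],[32,0,0,0],[36,0,0,0],[36,0,0,0]]]'
python3 -m inch '[[[1.5,0,0,0],[3,0,0,0],[4,0,0,0],[4,0,0,0]]]'
```

```text
t: 10.18
ee_pos: [571.0, 1.1, 41.7]
eef_rot: [3.135, -0.206, 0.001]
wrist_force: [-0.3, -0.5, -4.6]
width: 23.6
gripper_force: 45.0
t: 10.52
ee_pos: [574.2, 0.8, 41.7]
eef_rot: [3.135, -0.206, 0.0]
wrist_force: [-0.0, 0.0, -4.7]
width: 23.9
gripper_force: 45.0
```

```bash
python3 -m inch '[[[1,0,0,0],[2,0,0,0],[2,0,0,0],[2,0,0,0]]]'
python3 - <<'E'
from h import *
c=cam("wrist");cv2.imwrite("pics/w5.png",cv2.resize(c["frame"],(800,600),interpolation=cv2.INTER_CUBIC)[:,:,::-1])
E
```

```text
t: 10.85
ee_pos: [576.1, 0.6, 41.6]
eef_rot: [-3.135, 0.206, 0.0]
wrist_force: [1.1, -1.3, -5.4]
width: 23.8
gripper_force: 45.0
```

View pics/w5.png

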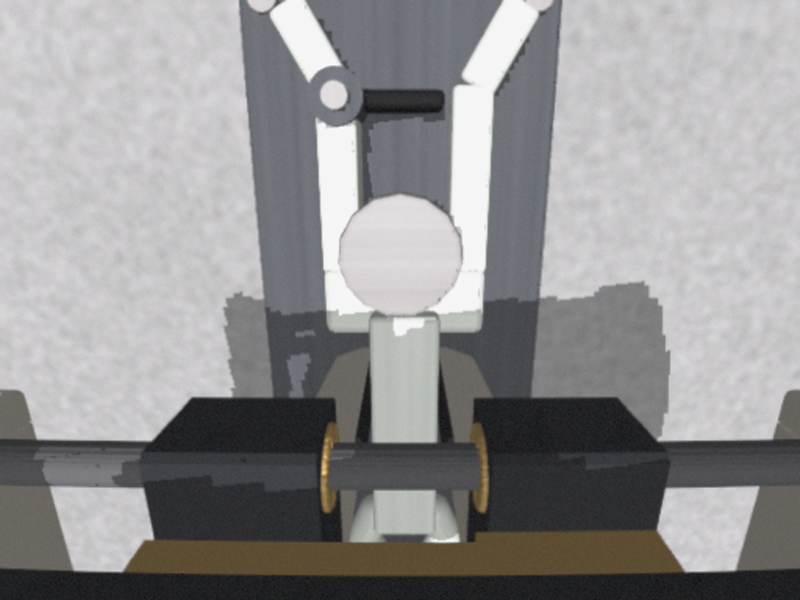

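The latch lies straight across at (400,100), behind the pin head (400,255): it has snapped shut. Lower the last millimetre, release and rise.

```bash
python3 -m inch '[[[0,0,0.5,0],[0,0,1,0],[0,0,1,0],[0,0,1,0]]]'
python3 -m inch '[[[0,0,0,0],[0,0,0,0],[0,0,0,0],[0,0,0,0],[0,0,0,0],[0,0,0,0],[0,0,0,0],[0,0,0,0]]]' 0.6
python3 -m inch '[[[0,0,-3,0],[0,0,-10,0],[0,0,-25,0],[0,0,-45,0],[0,0,-70,0],[0,0,-95,0],[0,0,-120,0],[0,0,-135,0],[0,0,-140,0],[0,0,-140,0]]]'
python3 - <<'E'
from h import *
c=cam("wrist");cv2.imwrite("pics/w6.png",cv2.resize(c["frame"],(800,600),interpolation=cv2.INTER_CUBIC)[:,:,::-1])
E
```

```text
t: 11.23
ee_pos: [576.2, 0.6, 40.7]
eef_rot: [-3.135, 0.206, -0.0]
wrist_force: [-0.1, 0.4, -2.4]
width: 23.5
gripper_force: 45.0
t: 11.9
ee_pos: [576.1, 0.6, 40.7]
eef_rot: [3.135, -0.206, 0.0]
wrist_force: [0.2, 0.4, 0.0]
width: 55.6
gripper_force: 0.0
t: 12.73
ee_pos: [576.5, 0.6, 182.3]
eef_rot: [-3.135, 0.206, -0.004]
wrist_force: [-0.3, -0.2, -0.2]
width: 55.3
gripper_force: 0.0
```

View pics/w6.png

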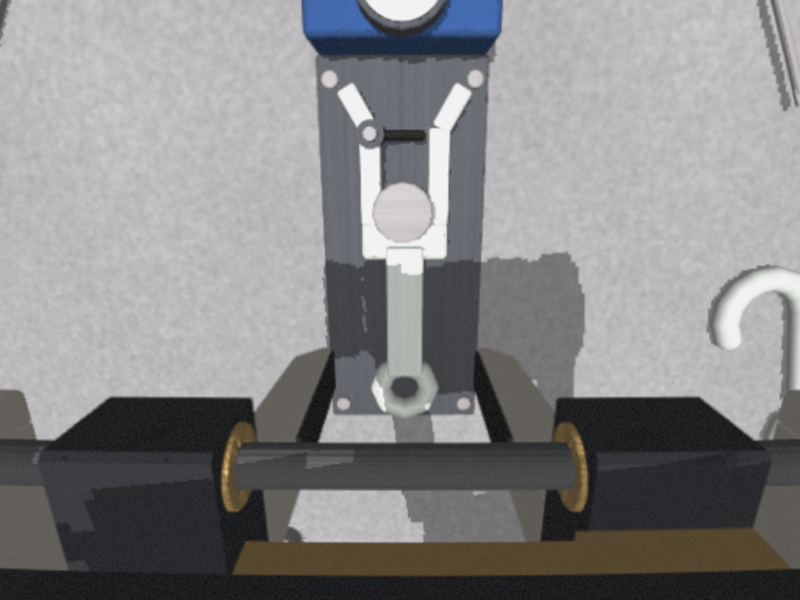

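The hook lies flat and in line on the bed, pin head at (403,212) inside the slot and the latch shut across it at (403,134). The plain hook at (760,310) was not touched.

```bash
python3 -c "
from station import r
print(r.finish_job())"
```

```text
the job is handed in; nothing more can be done
None
```

The safety hook is on the pin with its latch shut behind it, lying flat and in line on the bed; the plain hook was not touched, and the job was handed in at about 13 s.

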